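# Set the square against the reference block

## Robot

A 6-joint arm with a two-finger parallel gripper is mounted at the origin on a cart in front of the work surface, level with it; the furniture and walls round the work are solid. World frame = base frame: x ahead of the robot, y to its left, z up, the work surface at z = 0. Lengths are in m, angles in rad, forces in N, time in s.
With the tool pointing down it reaches from about 0.35 to 0.975 m from the base axis. Payload 4.9 kg.
Tool frame: the origin (TCP) lies at the very end of the fingers, on their centre line; the grasp point (between the pads) lies 19 mm behind it; z points along the fingers, y is the line along which they close (so a half turn about z gives the same grasp; the last joint's range is limited). The gripper opens to 85 mm and grips with 20 to 120 N. Pads are 22 mm wide; open, the fingers measure 114 mm over their backs; the gripper's body (76 mm by 85 mm) begins 54 mm behind the grasp point. The pads swing forward as they close: fully open they stand 13 mm farther back than shut.
Start: joints at [0.999, 0.053, 1.613, -0, 1.476, -0.119], TCP at [0.273, 0.562, 0.231] pointing down, gripper open.
Joint ranges: [-3.01, 3.01], [-1.01, 2.22], [0.06, 2.58], [-1.02, 4.17], [0.09, 2.62], [-3.14, 3.14]. Speed limits (rad/s): [2.57, 2.57, 3.14, 3.14, 3.14, 3.14].

## Interface

Orientations are given as a rotation vector (axis times angle).
In Python, from station import get_obs, get_image, get_calibration, finish_job gives the robot as it stands.
- The arm moves only by the tool servo_tool, never from a script. Its argument "increments" is a list of rows, each a list of 5 numbers: the opening, from 0 (shut) to 1 (fully open), then the shift along the tool's x, y, z in mm, then the turn about the tool's z in degrees. In form: [[jaw, tx, ty, tz, spin], ...]. A call has 1 to 12 rows; each row shifts and turns the commanded pose from where the row before left it, along the tool's axes as they then stand; what a row does not reach is not made up. A row lasts 1/8 s, in which the tool goes at most 62.5 mm and 10.7 degrees, less where a joint would pass 70% of its speed; a pose out of reach is approached as far as the arm can. A call is refused whole if a number of a shift passes 62.5 or a number of a turn 10.7, either way. A call with a gripper value outside its range is refused whole. The fingers move at their own pace and stop on an object; "force" is the grip in N (left out, the last holds). Time passes only in rows, so rows that do not move let the fingers close. It gives the time, the measured TCP pose, the force, the opening and the grip force at its end, in the units of the state.
- get_obs(): the state, without advancing time (a new reading comes with each control period).
- get_image(name): name is "side" or "top"; returns the picture (384x512x3 uint8, red, green, blue); there is no depth.
- get_calibration(name): a dict with "fx", "fy", "cx", "cy" (pixels), "dist_coeffs" ([k1, k2, p1, p2, k3] as OpenCV has them; the pictures are not rectified), "R" (3x3) and "t" (3): a world point X has camera coordinates R X + t. Camera axes: x right, y down, z forward; pixel columns grow to the right and rows downward; lengths in m; the calibration is good to about 2 mm. A picture is of the moment at which its call begins. get_calibration takes no time and is no camera call.
- finish_job(): hands the job in; it is judged then, once.
The state is a dict: "t": time; "q": joint angles; "dq": joint speeds; "effort": joint torques, N m; "tool_pos": TCP position; "tool_rot": TCP orientation; "contact_force": force on the tool from outside, world axes, zero at the start; "wrist_torque": the same for the moment, N m; "opening": finger opening in m; "grip_force": force on a finger pad.
Only numpy, scipy, OpenCV 4.12 (cv2) and the standard library are available. Lean on these libraries where they do the work, as an engineer would, in place of code of your own. Each camera call takes 0.05 s, during which the arm holds its last target. There are 200 camera calls.

## Task

Draw the blue-handled steel square out of its wooden holder and lay it flat on the worktop against the face of the metal block that looks towards the robot: its whole outer long edge flush with that face, its outer corner (heel) at the red line and the blade running left along the block from there. Leave it lying there, and do not disturb the red rubber bulb, the beaker or the red-capped marker.

Things in the scene. Friction and masses are not known exactly. Their poses are not given: they have to be found in the camera images.
- square: loose L-shaped try square, 0.26 kg, flat underside. Origin: underside of the outer corner (heel); outer long edge on local x = 0 from y = 0 to the blade tip at y = 154 mm. Bare steel blade: x -28..0, y 24..154, z 0..8 mm. Blue beam: x -100..0, y 0..24, z 0..22 mm. At the start the beam lies under the holder's hood and only the blade sticks out
- square_tip (a point): underside of the square's outer long edge at the blade tip (local x 0, y 154 mm); axes as the square
- square_beam_end (a point): underside of the free end of the beam (local x -100, y 12 mm); axes as the square
- holder: wooden hood fixed to the worktop, open only at its +y side; origin under its centre. Outside x -65..65, y -24..18, 34 mm high, steel ears to x = +-82, 4 mm high. Inside x -58..58, y -18..18, 28 mm high, no floor. The beam lies in it along x, the blade points out along +y: pull the square 45 mm or more along the holder's +y to free it
- block: bare metal reference block fixed to the worktop, 50 (x) x 220 (y) x 45 mm high, origin under its centre. Its reference face, looking towards the robot, is at local x = -25 mm; a 3 mm wide red line runs over the top and down this face at local y = -75 mm.
- block_line (a point): foot of the red line on the block's reference face (block x -25, y -75 mm, z 0); axes as the block: -x points out of the face towards the robot, +y along the face to the left. The square's heel belongs here, its axes parallel to these; a finger does not fit between square and block
- rubber_bulb: red rubber bulb, standing, 65 mm across, 116 mm high; bystander; origin under its centre
- beaker_tall: glass beaker, 56 x 60 mm, 100 mm high; bystander; origin under its centre
- marker_2: white marker pen with a red cap, lying, 132 mm long (along its y), 16 mm thick; bystander; origin under its centre

How it is judged:
At the end, for the whole second after the job is handed in: The square lies flat on the worktop (tilt under 0.03 rad, underside within 4 mm of it), at rest; both the heel and the blade tip of its outer long edge are within 2.5 mm of the block's reference face, the heel is within 5 mm of the red line along the face, and the blade runs left from there (x of square in the frame of block_line between -0.0025 and 0.002 m and x of square_tip in the frame of block_line between -0.0025 and 0.002 m and y of square in the frame of block_line between -0.005 and 0.005 m and y of square_tip in the frame of block_line above 0.14 m and angle between square's own z axis and vertical below 0.03 rad and height (world z) of square below 0.004 m and linear speed of square below 0.01 m/s); the robot touches nothing.
It fails at once if the rubber bulb is moved by more than 30 mm (distance of rubber_bulb from where it was at the start of the episode above 0.03 m).
It fails at once if the beaker is moved by more than 30 mm (distance of beaker_tall from where it was at the start of the episode above 0.03 m).
It fails at once if the marker is moved by more than 30 mm (distance of marker_2 from where it was at the start of the episode above 0.03 m).
It also fails if it takes over 67 s, if anything falls off the work surface, if the arm or the gripper's body presses on something with over 40 N, if the wrist force passes 120 N, or if a joint passes its speed limit or range.

## Working session

There is one attempt and no reset: what is moved stays moved. The work goes in short steps, Python scripts to look and compute and a tool call to move; the robot and the scene stay as the last step left them, time stands still between calls to the robot, and variables do not carry over. Pictures are saved under pics/ and viewed, at most 10 in all, crops included, and the job is handed in when it is done.

Besides the shell and the picture viewer there is one more tool, called after "Emit:" as a command line: name --pt "numbers of a row" for each row, then --argument value for the rest. servo_tool: Moves the arm, as the interface text tells. Its arguments: {"type":"object","properties":{"increments":{"type":"array"},"force":{"type":"number"}},"required":["increments"]}

```bash
ls; mkdir -p pics; python3 - <<'E'
from station import *
import cv2
for n in("side","top"):
    cv2.imwrite(f"pics/{n}0.png",get_image(n)[:,:,::-1]); print(n,get_calibration(n))
print(get_obs())
E
```

```text
pics
side {'fx': 355.0633765263577, 'fy': 355.0633765263577, 'cx': 255.4898044145658, 'cy': 190.25590676151685, 'dist_coeffs': array([-0.09298542,  0.        ,  0.        ,  0.        ,  0.        ]), 'R': array([[ 0.86730948, -0.4977223 , -0.00683975],
       [-0.31521418, -0.53854035, -0.78141814],
       [ 0.38524575,  0.67988735, -0.62397027]]), 't': array([-0.51397284,  0.17570729,  0.71316084])}
top {'fx': 427.3755247051765, 'fy': 427.3755247051765, 'cx': 256.71710799381594, 'cy': 192.72470617587754, 'dist_coeffs': array([-0.1417993,  0.       ,  0.       ,  0.       ,  0.       ]), 'R': array([[ 0.00495559, -0.99992483,  0.01121519],
       [-0.98934429, -0.0065345 , -0.14544819],
       [ 0.14551054, -0.0103749 , -0.9893023 ]]), 't': array([-0.07289767,  0.54534229,  1.05177885])}
{'t': 0.1, 'q': array([ 9.98992110e-01,  5.33255907e-02,  1.61413594e+00, -1.62521435e-06,
        1.47602415e+00, -1.19039133e-01]), 'dq': array([ 8.73793230e-04, -9.55913641e-04, -4.15248689e-03,  6.05467776e-05,
        4.00303751e-04,  1.22126593e-03]), 'effort': array([-1.18002749e-04, -3.94899380e+01, -3.71364856e+01, -1.47108240e-04,
        3.91133130e-03,  2.35613939e-06]), 'tool_pos': array([0.27312456, 0.56153933, 0.23017682]), 'tool_rot': array([-7.04998498e-01, -3.06080975e+00,  2.79821702e-03]), 'contact_force': array([ 0.37108339, -0.71861528, -0.51249377]), 'wrist_torque': array([-0.00137002,  0.00152876, -0.02707206]), 'grip_force': 0.0, 'opening': 0.08518164689641652}
```

View pics/top0.png

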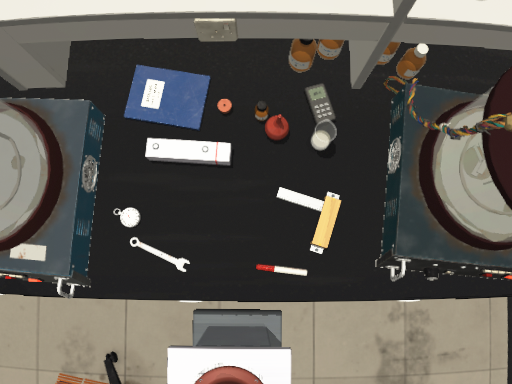

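View pics/side0.png

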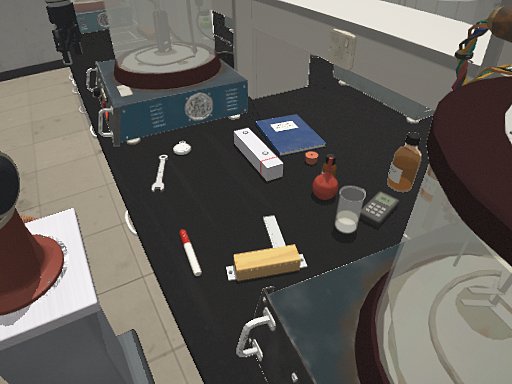

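```bash
cat > h.py <<'E'
import numpy as np, cv2
from station import *
def ray(n,px):
    c=get_calibration(n);K=np.array([[c['fx'],0,c['cx']],[0,c['fy'],c['cy']],[0,0,1]])
    u=cv2.undistortPoints(np.array(px,float).reshape(-1,1,2),K,c['dist_coeffs']).reshape(-1,2)
    R=np.array(c['R']);d=np.c_[u,np.ones(len(u))]@R
    return -R.T@c['t'],d
def cast(n,px,z):
    o,d=ray(n,px); return (o+d*((z-o[2])/d[:,2])[:,None])[:,:2]
def proj(n,X):
    c=get_calibration(n);K=np.array([[c['fx'],0,c['cx']],[0,c['fy'],c['cy']],[0,0,1]])
    return cv2.projectPoints(np.array(X,float).reshape(-1,1,3),cv2.Rodrigues(np.array(c['R']))[0],np.array(c['t']),K,c['dist_coeffs'])[0].reshape(-1,2)
def rect(P):
    (c,s,a)=cv2.minAreaRect(P.astype(np.float32)*1000); return np.round(c,1),np.round(s,1),round(a,2)
E
python3 - <<'E'
from h import *
im={n:cv2.imread(f"pics/{n}0.png") for n in("top","side")}
def blobs(name,m,n,z,box):
    x0,y0,x1,y1=box; mm=np.zeros_like(m,np.uint8); mm[y0:y1,x0:x1]=m[y0:y1,x0:x1]
    k,l,s,c=cv2.connectedComponentsWithStats(mm)
    i=1+np.argmax(s[1:,4]); ys,xs=np.nonzero(l==i); P=np.c_[xs,ys]
    print(name,n,s[i],rect(cast(n,P,z)),"corners",(cv2.boxPoints(cv2.minAreaRect(cast(n,P,z).astype(np.float32)*1000))).round(1).tolist())
t=im["top"];h=cv2.cvtColor(t,cv2.COLOR_BGR2HSV); H,S,V=h[...,0].astype(int),h[...,1].astype(int),h[...,2].astype(int)
w=(S<60)&(V>110)
blobs("blade",w,"top",.008,(265,180,324,215))
blobs("block",(V>200)&(S<200),"top",.045,(135,130,240,170))
yel=(H>10)&(H<30)&(S>80)&(V>120)
blobs("holder",yel,"top",.034,(300,185,350,260))
red=((H<8)|(H>172))&(S>50)
blobs("line",red,"top",.045,(205,138,226,166))
blobs("bulb",red,"top",.05,(255,105,300,145))
blobs("mark",((V>120)),"top",.012,(245,255,315,285))
# block side views
print(t[138:170,190].max(1), t[138:170,218].max(1))
a=cv2.resize(t[130:290,135:365],None,fx=3.4,fy=3.4,interpolation=cv2.INTER_CUBIC); cv2.imwrite("pics/c1.png",a)
E
```

```text
blade top [276 187  48  24 527] (array([ 535.1, -183.8]), array([123.9,  29.5]), 71.74) corners [[501.70001220703125, -238.0], [529.7999877929688, -247.3000030517578], [568.5999755859375, -129.60000610351562], [540.5, -120.30000305175781]]
block top [ 145  138   85   24 1547] (array([657.6, 110.8]), array([218.9,  50.6]), 86.32) corners [[625.2999877929688, 3.200000047683716], [675.7999877929688, -0.0], [689.9000244140625, 218.39999389648438], [639.2999877929688, 221.60000610351562]]
holder top [311 196  30  52 823] (array([ 473.8, -248.3]), array([ 42.4, 129.7]), 72.31) corners [[405.6000061035156, -248.8000030517578], [529.2000122070312, -288.20001220703125], [542.0999755859375, -247.8000030517578], [418.5, -208.39999389648438]]
line top [215 158   3   8  13] (array([625.8,  36.4]), array([18.4,  4.1]), 19.16) corners [[616.4000244140625, 35.29999923706055], [617.7000122070312, 31.5], [635.0999755859375, 37.5], [633.7999877929688, 41.400001525878906]]
bulb top [264 114  26  27 529] (array([ 716.5, -120.2]), array([68.5, 64.9]), 25.34) corners [[671.7000122070312, -105.5], [699.5, -164.1999969482422], [761.4000244140625, -134.89999389648438], [733.5999755859375, -76.19999694824219]]
mark top [256 264  51  12 305] (array([ 351.2, -133.7]), array([130.7,  16.1]), 83.5) corners [[335.79998779296875, -197.6999969482422], [351.79998779296875, -199.5], [366.6000061035156, -69.5999984741211], [350.6000061035156, -67.80000305175781]]
[ 35  33 212 253 254 254 254 254 254 254 254 254 254 254 254 254 254 254
 254 254 253 214 109 109  79  36  20  25  32  34  34  34] [ 34  34  34  59 242 254 254 254 254 254 254 254 254 254 254 254 254 254
 254 254 254 254 247 170 110 109  68  28  22  22  31  34]
```

View pics/c1.png

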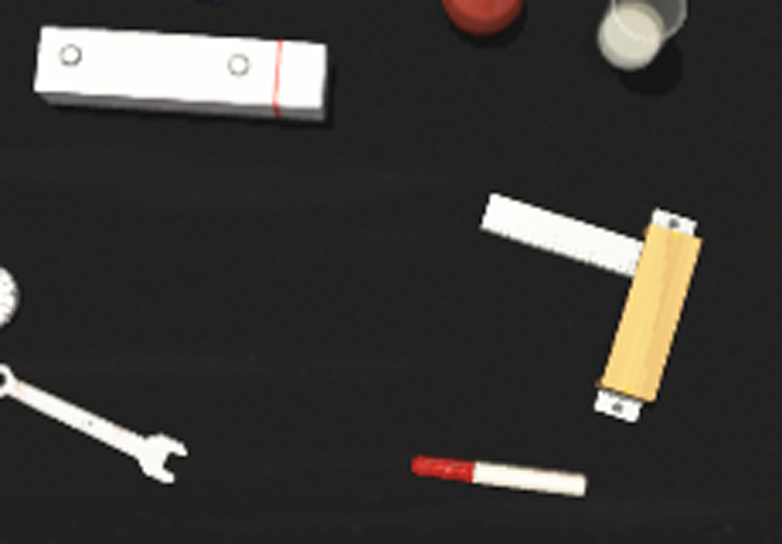

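The crop shows the block at top left, with its red line at crop (278,80). The blade runs from (490,210) to (645,260) out of the yellow holder at (650,315). The marker is at (500,475). The measured sizes match those given. I'll move over the blade.

Emit:
servo_tool --pt "1 -42 -41 0 0" --pt "1 -42 -41 0 0" --pt "1 -42 -41 0 0" --pt "1 -42 -41 0 0" --pt "1 -42 -41 0 0" --pt "1 -42 -41 0 0" --pt "1 -42 -41 0 0" --pt "1 -42 -41 0 0" --pt "1 -42 -41 0 0" --pt "1 -42 -41 0 0" --pt "1 -42 -41 0 0" --pt "1 -42 -41 0 0" --force 60

```text
t: 1.6
tool_pos: [0.5115, -0.1028, 0.231]
tool_rot: [-0.706, -3.061, -0.001]
contact_force: [0.7, 0.9, 0.5]
opening: 0.0853
grip_force: 0.0
```

Emit:
servo_tool --pt "1 -28 -28 0 0" --pt "1 -28 -28 0 0" --pt "1 0 0 0 10" --pt "1 0 0 0 10" --pt "1 0 0 0 10" --pt "1 0 0 0 10" --pt "1 0 0 0 10" --pt "1 0 0 0 10" --pt "1 0 0 0 10" --pt "1 0 0 0 10" --pt "1 0 0 0 2" --pt "1 0 0 0 0"

```text
t: 3.1
tool_pos: [0.5371, -0.1757, 0.231]
tool_rot: [-2.538, -1.85, 0.0]
contact_force: [0.0, -0.4, -0.8]
opening: 0.0852
grip_force: 0.0
```

```bash
cat >> h.py <<'E'
from scipy.spatial.transform import Rotation as Rn
def goto(x,y,yang):
    """tool increments to reach x,y (mm) and tool-y world angle yang (deg, mod 180)"""
    o=get_obs();R=Rn.from_rotvec(o['tool_rot']).as_matrix();p=np.array(o['tool_pos'])*1000
    a=np.degrees(np.arctan2(R[1,1],R[0,1])); d=R.T@np.array([x-p[0],y-p[1],0])
    print("pos",p.round(1),"yang",a.round(2),"zaxis",R[:,2].round(3),"shift",d.round(1),"spin",round(-((yang-a+90)%180-90),2),"q6",o['q'][5].round(2),"t",o['t'],"f",o['contact_force'].round(1),"open",o['opening'],o['grip_force'])
E
python3 - <<'E'
from h import *
goto(538,-177,-18.1)
E
```

```text
pos [ 537.1 -175.7  231. ] yang -17.83 zaxis [-0.001  0.    -1.   ] shift [-1.   1.3 -0. ] spin 0.27 q6 -0.14 t 3.1 f [ 0.  -0.4 -0.8] open 0.08517790228099732 0.0
```

Emit:
servo_tool --pt "1 -1 1 40 0" --pt "1 0 0 40 0" --pt "1 0 0 40 0" --pt "1 0 0 40 0" --pt "1 0 0 30 0" --pt "1 0 0 20 0" --pt "1 0 0 12 0" --pt "1 0 0 6 0" --pt "1 0 0 0 0" --pt "1 0 0 0 0"

```text
t: 4.35
tool_pos: [0.5387, -0.1774, 0.0044]
tool_rot: [2.539, 1.847, 0.001]
contact_force: [0.0, 1.1, 0.2]
opening: 0.0853
grip_force: 0.0
```

Emit:
servo_tool --pt "0.2 0 0 0 0" --pt "0 0 0 0 0" --pt "0 0 0 0 0" --pt "0 0 0 0 0" --pt "0 0 0 0 0" --pt "0 0 0 0 0" --pt "0 0 0 0 0" --pt "0 0 0 0 0"

```text
t: 5.35
tool_pos: [0.5385, -0.1773, 0.004]
tool_rot: [2.54, 1.847, 0.001]
contact_force: [0.3, 0.1, 4.8]
opening: 0.0256
grip_force: 59.5
```

Emit:
servo_tool --pt "0 3 0 0 0" --pt "0 5 0 0 0" --pt "0 8 0 0 0" --pt "0 8 0 0 0" --pt "0 8 0 0 0" --pt "0 8 0 0 0" --pt "0 8 0 0 0" --pt "0 8 0 0 0" --pt "0 8 0 0 0" --pt "0 8 0 0 0" --pt "0 8 0 0 0" --pt "0 0 0 0 0"

```text
t: 6.85
tool_pos: [0.5631, -0.1011, 0.0039]
tool_rot: [2.539, 1.848, 0.0]
contact_force: [-0.3, -1.7, 5.3]
opening: 0.0252
grip_force: 59.6
```

```bash
python3 - <<'E'
from h import *
goto(0,0,-3.7)
a=get_image("side")[:,:,::-1];b=get_image("top")[:,:,::-1]
c=np.hstack([cv2.resize(a[190:310,170:370],None,fx=2,fy=2),cv2.resize(b[140:260,190:390],None,fx=2,fy=2)])
cv2.imwrite("pics/p1.png",c)
E
```

```text
pos [ 563.1 -101.1    3.9] yang -17.91 zaxis [ 0.001 -0.001 -1.   ] shift [ -76.9 -566.9   -0.6] spin -14.21 q6 0.01 t 6.85 f [-0.3 -1.7  5.3] open 0.025191549400764818 59.621901512145996
```

View pics/p1.png

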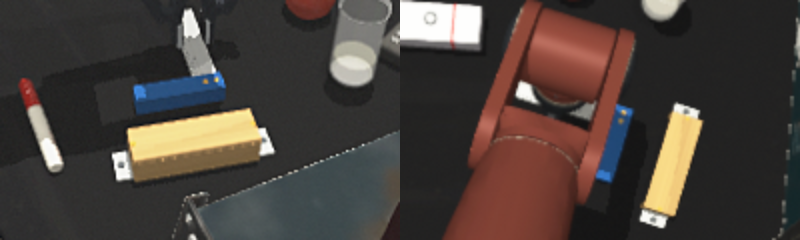

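Emit:
servo_tool --pt "0 5 0 0 0" --pt "0 10 0 0 0" --pt "0 10 0 0 0" --pt "0 5 0 0 -2" --pt "0 0 0 0 -4" --pt "0 0 0 0 -4" --pt "0 0 0 0 -4.2" --pt "0 5 0 0 0" --pt "0 12 0 0 0" --pt "0 18 0 0 0" --pt "0 18 0 0 0" --pt "0 18 0 0 0"

```text
t: 8.45
tool_pos: [0.577, -0.002, 0.0039]
tool_rot: [2.291, 2.147, -0.001]
contact_force: [0.2, -3.7, 6.1]
opening: 0.025
grip_force: 59.6
```

```bash
python3 - <<'E'
from h import *
goto(570.3,141.5,-3.7)
E
```

```text
pos [577.   -2.    3.9] yang -3.72 zaxis [ 0.001 -0.002 -1.   ] shift [142.8 -16.   -0.3] spin -0.02 q6 -0.07 t 8.45 f [ 0.2 -3.7  6.1] open 0.02504952920567941 59.59722876548767
```

Slide the rest of the way, release, and rise to look.

Emit:
servo_tool --pt "0 18 -2 0 0" --pt "0 18 -2 0 0" --pt "0 18 -2 0 0" --pt "0 18 -2 0 0" --pt "0 18 -2 0 0" --pt "0 18 -2 0 0" --pt "0 18 -2 0 0" --pt "0 12 -2 0 0" --pt "0 5 0 0 0" --pt "0 0 0 0 0" --pt "0.5 0 0 0 0" --pt "0.75 0 0 0 0"

```text
t: 9.95
tool_pos: [0.5686, 0.1424, 0.0022]
tool_rot: [-2.292, -2.147, 0.002]
contact_force: [0.5, -0.6, -0.9]
opening: 0.0597
grip_force: 0.0
```

Emit:
servo_tool --pt "0.75 0 0 0 0" --pt "0.75 0 0 0 0" --pt "0.75 0 0 -10 0" --pt "0.75 0 0 -20 0" --pt "0.75 0 0 -30 0" --pt "0.75 0 0 -30 0" --pt "0.75 -10 -50 -10 0" --pt "0.75 -10 -60 0 0" --pt "0.75 -10 -60 0 0" --pt "0.75 -10 -40 0 0" --pt "0.75 0 0 0 0"

```text
t: 11.32
tool_pos: [0.3562, 0.116, 0.1041]
tool_rot: [2.291, 2.147, 0.004]
contact_force: [0.9, 0.3, 0.4]
opening: 0.0643
grip_force: 0.0
```

```bash
python3 - <<'E'
from h import *
goto(570.3,141.5,-3.7)
b=get_image("top")[:,:,::-1]; cv2.imwrite("pics/top2.png",b)
cv2.imwrite("pics/c2.png",cv2.resize(b[110:260,110:310],None,fx=4,fy=4,interpolation=cv2.INTER_CUBIC))
E
```

```text
pos [356.2 116.  104.1] yang -3.73 zaxis [ 0.003  0.    -1.   ] shift [ 39.4 212.    0.7] spin -0.03 q6 0.18 t 11.325 f [0.9 0.3 0.4] open 0.06430324679160153 0.0
```

View pics/c2.png

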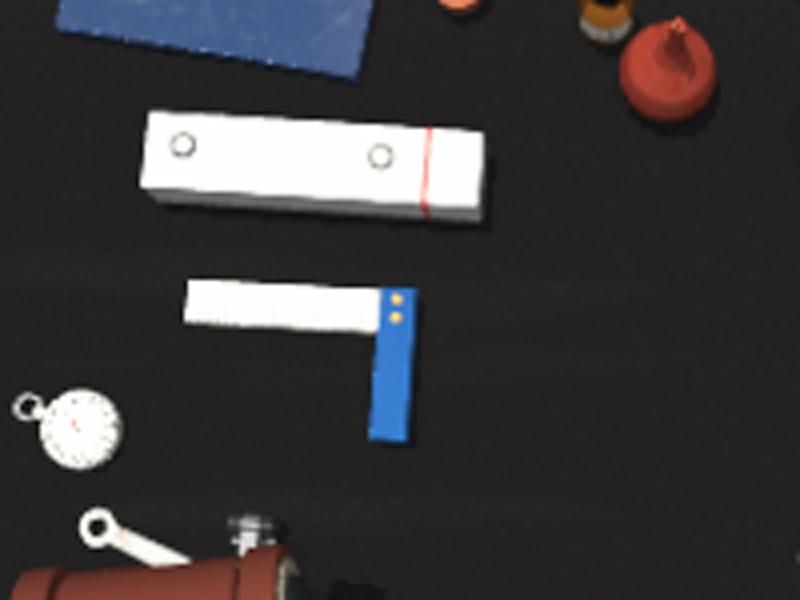

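The square lies free: its beam is at crop (393,365), the blade at (285,305), and it is parallel to the block with a clear gap below the face. I'll measure it.

```bash
cat > m.py <<'E'
from h import *
import sys
t=cv2.imread(sys.argv[1]);h=cv2.cvtColor(t,cv2.COLOR_BGR2HSV);H,S,V=[h[...,i].astype(int) for i in range(3)]
def blob(m,box):
    x0,y0,x1,y1=box;mm=np.zeros(m.shape,np.uint8);mm[y0:y1,x0:x1]=m[y0:y1,x0:x1]
    k,l,s,c=cv2.connectedComponentsWithStats(mm);i=1+np.argmax(s[1:,4]);ys,xs=np.nonzero(l==i);return np.c_[xs,ys]
def show(n,P,z):
    q=cast("top",P,z).astype(np.float32)*1000;r=cv2.minAreaRect(q)
    print(n,np.round(r[0],1),np.round(r[1],1),round(r[2],2),cv2.boxPoints(r).round(1).tolist())
show("beam",blob((H>95)&(H<125)&(S>120)&(V>90),(195,175,220,225)),.022)
if len(sys.argv)<3: show("blade",blob((S<60)&(V>110),(150,175,207,196)),.008)
R=blob(((H<8)|(H>172))&(S>40)&(V>190),(205,138,226,166));print("line top",cast("top",[R.mean(0)],.045)*1000,R[:,1].min(),R[:,1].max())
E
python3 m.py pics/top2.png; python3 - <<'E'
from h import *
t=cv2.imread("pics/top2.png").astype(int)
d=(t[...,2]-(t[...,0]+t[...,1])/2)
for r in range(142,165):
    w=np.clip(d[r,212:222],0,None)
    if w.sum()>30:
        c=(w*np.arange(212,222)).sum()/w.sum(); print(r,round(c,2),t[r,round(c)],(cast("top",[[c,r]],.045)*1000).round(1))
E
```

```text
beam [526.6  56.8] [25.5 99.8] 87.2 [[476.1000061035156, 46.5], [575.7999877929688, 41.70000076293945], [577.0999755859375, 67.0999984741211], [477.3999938964844, 72.0]]
blade [566.9 132.8] [128.9  30.4] 87.27 [[548.5999755859375, 69.0999984741211], [579.0, 67.69999694824219], [585.0999755859375, 196.5], [554.7000122070312, 197.89999389648438]]
line top [[653.94514073  35.94666595]] 142 160
142 216.88 [123 130 243] [[677.4  34.4]]
143 216.82 [163 172 254] [[674.7  34.5]]
144 216.73 [170 180 254] [[672.1  34.6]]
145 216.61 [200 210 254] [[669.4  34.9]]
146 216.5 [204 212 253] [[666.7  35.1]]
147 216.48 [195 204 253] [[664.1  35.1]]
148 216.45 [193 201 254] [[661.4  35.1]]
149 216.18 [171 180 254] [[658.7  35.8]]
150 216.05 [157 166 254] [[656.1  36. ]]
151 216.04 [156 164 252] [[653.4  36. ]]
152 216.04 [162 170 251] [[650.7  35.9]]
153 215.95 [156 165 254] [[648.1  36.1]]
154 215.91 [151 161 254] [[645.4  36.2]]
155 215.8 [166 176 254] [[642.8  36.4]]
156 215.73 [172 182 254] [[640.1  36.5]]
157 215.61 [206 216 254] [[637.5  36.8]]
158 215.51 [215 222 253] [[634.8  37. ]]
159 215.48 [190 199 254] [[632.2  37. ]]
160 215.42 [131 136 237] [[629.6  37.1]]
161 215.92 [ 87  89 154] [[626.9  35.8]]
162 215.92 [ 44  46 114] [[624.3  35.7]]
163 216.25 [ 55  56 115] [[621.7  34.8]]
164 216.33 [36 36 70] [[619.   34.5]]
```

```bash
cat > e.py <<'E'
from h import *
import sys
g=cv2.imread(sys.argv[1]).astype(float)
def edge(ch,c0,c1,r0,r1,z,thr,rev=False):
    P=[]
    for c in range(c0,c1):
        v=g[r0:r1,c,ch]; v=v[::-1] if rev else v
        i=np.argmax(v>thr)
        if i==0: continue
        s=i-(v[i]-thr)/(v[i]-v[i-1]); P.append([c,(r1-1-s) if rev else r0+s])
    q=cast("top",P,z)*1000
    vx,vy,x,y=cv2.fitLine(q.astype(np.float32),cv2.DIST_HUBER,0,.01,.01).ravel()
    print("angle",round(np.degrees(np.arctan(vx/vy)),2),"x at y=37:",round(x+(37-y)*vx/vy,1),"at y=190:",round(x+(190-y)*vx/vy,1)); 
if __name__=="__main__":
    print("block back"); edge(2,150,212,130,150,.045,128)
    print("block front top"); edge(2,150,212,150,172,.045,190,True)
    print("blade outer"); edge(2,160,203,170,188,.008,128)
    print("blade inner"); edge(2,160,203,186,200,.008,128,True)
E
python3 e.py pics/top2.png
```

```text
block back
angle 3.37 x at y=37: 679.6 at y=190: 688.6
block front top
angle 3.57 x at y=37: 628.0 at y=190: 637.6
blade outer
angle 2.86 x at y=37: 577.2 at y=190: 584.9
blade inner
angle 2.75 x at y=37: 547.6 at y=190: 555.0
```

Emit:
servo_tool --pt "0.75 0 0 0 10" --pt "0.75 0 0 0 10" --pt "0.75 0 0 0 10" --pt "0.75 0 0 0 10" --pt "0.75 0 0 0 10" --pt "0.75 0 0 0 10" --pt "0.75 0 0 0 10" --pt "0.75 0 0 0 10" --pt "0.75 0 0 0 9" --pt "0.75 0 0 0 0" --pt "0.75 0 0 0 0"

```text
t: 12.75
tool_pos: [0.3585, 0.1161, 0.1039]
tool_rot: [-3.141, 0.072, -0.001]
contact_force: [0.4, 0.5, 0.0]
opening: 0.064
grip_force: 0.0
```

```bash
python3 - <<'E'
from h import *
goto(512,57.5,87.2)
E
```

```text
pos [358.5 116.1 103.9] yang -92.62 zaxis [ 0.001  0.    -1.   ] shift [1.56e+02 5.15e+01 1.00e-01] spin 0.18 q6 1.73 t 12.75 f [0.4 0.5 0. ] open 0.06397998338218756 0.0
```

Emit:
servo_tool --pt "0.75 40 13 0 0" --pt "0.75 40 13 0 0" --pt "0.75 40 13 0 0" --pt "0.75 36 12.5 0 0" --pt "0.75 0 0 0 0.2" --pt "0.75 0 0 0 0" --pt "0.75 0 0 30 0" --pt "0.75 0 0 30 0" --pt "0.75 0 0 20 0" --pt "0.75 0 0 12 0" --pt "0.75 0 0 6 0" --pt "0.75 0 0 0 0"

```text
t: 14.25
tool_pos: [0.511, 0.0573, 0.0056]
tool_rot: [3.141, -0.08, 0.0]
contact_force: [0.7, -0.4, 0.7]
opening: 0.0639
grip_force: 0.0
```

```bash
python3 - <<'E'
from h import *
goto(512,57.5,87.2)
E
```

```text
pos [511.   57.3   5.6] yang -92.92 zaxis [ 0. -0. -1.] shift [ 1.  -0.3  0. ] spin -0.12 q6 1.59 t 14.25 f [ 0.7 -0.4  0.7] open 0.06391774523367373 0.0
```

Emit:
servo_tool --pt "0.1 0 0 0 0" --pt "0 0 0 0 0" --pt "0 0 0 0 0" --pt "0 0 0 0 0" --pt "0 0 0 0 0" --pt "0 0 0 0 0" --force 40

```text
t: 15.0
tool_pos: [0.5118, 0.0571, 0.0062]
tool_rot: [-3.14, 0.081, -0.003]
contact_force: [0.0, 0.5, 5.3]
opening: 0.0232
grip_force: 40.5
```

Emit:
servo_tool --pt "0 0 0 0 0.6" --pt "0 4 0 0 0" --pt "0 8 0.5 0 0" --pt "0 8 0.5 0 0" --pt "0 8 0.5 0 0" --pt "0 8 0 0 0" --pt "0 4 0 0 0" --pt "0 0 0 0 0" --pt "0 0 0 0 0"

```text
t: 16.12
tool_pos: [0.5507, 0.0531, 0.0062]
tool_rot: [3.14, -0.096, -0.002]
contact_force: [-3.3, 1.3, 9.2]
opening: 0.023
grip_force: 41.1
```

```bash
python3 - <<'E'
from h import *
goto(512,57.5,86.5)
b=get_image("top")[:,:,::-1]; cv2.imwrite("pics/top3.png",b)
b=get_image("top")[:,:,::-1]
cv2.imwrite("pics/c3.png",cv2.resize(b[120:240,130:280],None,fx=4,fy=4,interpolation=cv2.INTER_CUBIC))
E
```

```text
pos [550.7  53.1   6.2] yang -93.51 zaxis [-0.001 -0.    -1.   ] shift [-38.9  -2.    0. ] spin -0.01 q6 1.59 t 16.125 f [-3.3  1.3  9.2] open 0.022973689828419963 41.12658619880676
```

View pics/c3.png

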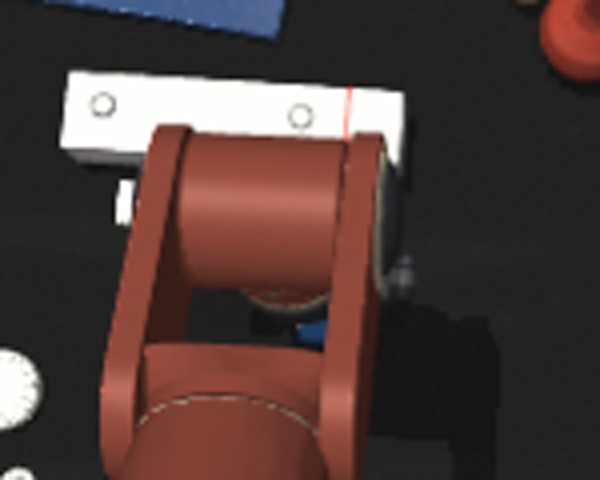

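The arm hides most of the square, but the blade tip shows at crop (123,200), still a short gap from the block. I'll approach in small steps and watch the force.

Emit:
servo_tool --pt "0 4 0 0 0" --pt "0 3 0 0 0" --pt "0 1 0 0 0" --pt "0 0 0 0 0"

```text
t: 16.73
tool_pos: [0.5579, 0.0527, 0.0062]
tool_rot: [3.14, -0.095, -0.005]
contact_force: [-7.4, 0.7, 12.5]
opening: 0.023
grip_force: 41.5
```

Emit:
servo_tool --pt "0 1 0 0 0" --pt "0 0 0 0 0"

```text
t: 16.98
tool_pos: [0.5589, 0.0526, 0.0062]
tool_rot: [3.14, -0.095, -0.005]
contact_force: [-7.7, 1.6, 12.1]
opening: 0.0231
grip_force: 41.5
```

Emit:
servo_tool --pt "0 1 0 0 0" --pt "0 0 0 0 0"

```text
t: 17.23
tool_pos: [0.5599, 0.0526, 0.0062]
tool_rot: [3.14, -0.096, -0.005]
contact_force: [-7.1, 0.7, 11.6]
opening: 0.0232
grip_force: 41.5
```

Emit:
servo_tool --pt "0 1 0 0 0" --pt "0 0 0 0 0"

```text
t: 17.48
tool_pos: [0.5609, 0.0525, 0.0062]
tool_rot: [3.14, -0.096, -0.005]
contact_force: [-7.8, 0.2, 12.1]
opening: 0.023
grip_force: 41.5
```

Emit:
servo_tool --pt "0 1 0 0 0" --pt "0 0 0 0 0"

```text
t: 17.73
tool_pos: [0.5619, 0.0525, 0.0063]
tool_rot: [3.14, -0.096, -0.005]
contact_force: [-7.1, 0.8, 11.7]
opening: 0.0229
grip_force: 41.5
```

Emit:
servo_tool --pt "0 1 0 0 0" --pt "0 0 0 0 0"

```text
t: 17.98
tool_pos: [0.5629, 0.0524, 0.0063]
tool_rot: [3.14, -0.096, -0.005]
contact_force: [-6.9, -0.1, 11.8]
opening: 0.0231
grip_force: 41.5
```

Emit:
servo_tool --pt "0 1 0 0 0" --pt "0 0 0 0 0"

```text
t: 18.23
tool_pos: [0.563, 0.0524, 0.0062]
tool_rot: [3.14, -0.095, -0.009]
contact_force: [-9.9, 0.1, 14.9]
opening: 0.023
grip_force: 41.9
```

Emit:
servo_tool --pt "0 1 0 0 0" --pt "0 0 0 0 0" --pt "0 0 0 0 0"

```text
t: 18.6
tool_pos: [0.563, 0.0524, 0.0062]
tool_rot: [3.14, -0.095, -0.013]
contact_force: [-14.1, 0.6, 17.6]
opening: 0.0229
grip_force: 42.3
```

```bash
python3 - <<'E'
from h import *
goto(512,57.5,86.5); print(get_obs()['wrist_torque'])
b=get_image("top")[:,:,::-1]; cv2.imwrite("pics/top4.png",b)
for f in("pics/top3.png","pics/top4.png"):
    g=cv2.imread(f).astype(int)[...,2]; print(g[155:180,160])
E
```

```text
pos [563.   52.4   6.2] yang -93.47 zaxis [-0.008 -0.    -1.   ] shift [-51.2  -2.    0.4] spin 0.03 q6 1.59 t 18.6 f [-14.1   0.6  17.6] open 0.0229016924188803 42.3125284910202
[0.18814066 2.15040549 0.2180922 ]
[254 253 226 109 108  82  32  22  28  34 235 254 254 254 254 254 254 254
 251 247 185  60  38  38  38]
[254 253 226 109 108  90  99 237 254 254 254 254 254 254 251 242 172  51
  36  37  37  38  39  39  42]
```

Emit:
servo_tool --pt "0 -1 0 0 0" --pt "0.4 0 0 0 0" --pt "0.6 0 0 0 0" --pt "0.6 0 0 0 0" --pt "0.6 0 0 -10 0" --pt "0.6 0 0 -30 0" --pt "0.6 0 0 -40 0" --pt "0.6 -40 0 -20 0" --pt "0.6 -50 0 0 0" --pt "0.6 -50 0 0 0" --pt "0.6 -50 0 0 0" --pt "0.6 0 0 0 0"

```text
t: 20.15
tool_pos: [0.3725, 0.0643, 0.1047]
tool_rot: [-3.14, 0.096, -0.001]
contact_force: [1.1, -0.1, -0.1]
opening: 0.0513
grip_force: 0.0
```

```bash
python3 - <<'E'
from h import *
goto(570.3,141.5,-3.7)
b=get_image("top")[:,:,::-1]; cv2.imwrite("pics/top5.png",b); a=get_image("side")[:,:,::-1]
c=np.hstack([cv2.resize(b[125:225,130:250],(480,400),interpolation=cv2.INTER_CUBIC),cv2.resize(a[110:210,220:300],(320,400),interpolation=cv2.INTER_CUBIC)])
cv2.imwrite("pics/c5.png",c)
from types import SimpleNamespace
E
python3 - pics/top5.png <<'E'
from h import *
from e import *
t=cv2.imread("pics/top5.png");h=cv2.cvtColor(t,cv2.COLOR_BGR2HSV).astype(int);H,S,V=h[...,0],h[...,1],h[...,2]
m=((H>95)&(H<125)&(S>120)&(V>90)); m[:, :190]=0;m[:155]=0;m[:,235:]=0;m[225:]=0
ys,xs=np.nonzero(m);q=cast("top",np.c_[xs,ys],.022).astype(np.float32)*1000;r=cv2.minAreaRect(q);print(r,cv2.boxPoints(r).round(1))
print("blade inner");edge(2,160,200,165,182,.008,128,True)
print("block back"); edge(2,150,212,130,150,.045,128)
for r in (163,165,167): print(g[r,140:220,2].astype(int))
E
```

```text
pos [372.5  64.3 104.7] yang -93.51 zaxis [ 0.001  0.    -1.   ] shift [192.7 -89.1   0.2] spin -89.81 q6 1.61 t 20.15 f [ 1.1 -0.1 -0.1] open 0.0513182097334773 0.0
((577.510009765625, 50.678382873535156), (25.505573272705078, 98.93772888183594), 87.27828979492188) [[527.5  40.3]
 [626.3  35.6]
 [627.5  61.1]
 [528.7  65.8]]
blade inner
angle 2.86 x at y=37: 599.1 at y=190: 606.7
block back
angle 3.37 x at y=37: 679.6 at y=190: 688.6
[ 34  35  34  34  35  34  34  34  34  35  34  33  30  30  29  30  30  30
  29  30 254 254 242 242 243 243 243 243 244 244 244 244 245 244 245 245
 245 246 245 230 158 157 156 158 161 160 156 158 156 147 147 146 148 146
 143 143 143 132 121 122 121 123 128 130 129 150 137 102  68  54  52  52
  57  50  45  54  71 101 109 108]
[ 34  35  34  35  34  34  34  35  36  35  34  34  34  34  35  36  34  34
  35  51 254 254 254 254 254 254 254 254 254 254 254 254 254 254 254 254
 254 254 254 254 254 254 254 254 254 254 254 254 254 252 248 248 248 248
 248 248 248 249 249 249 249 249 249 249 249 249 249 193  77  56 106 248
 246 152  54  57  37  27  29  28]
[ 35  34  34  33  34  34  34  35  35  34  34  34  35  34  34  34  34  34
  34  82 254 254 254 254 254 254 254 254 254 254 254 254 254 254 254 254
 254 254 254 254 254 254 254 254 254 254 254 254 254 254 254 254 254 254
 254 254 254 254 254 254 254 254 254 254 254 254 254 216  83  55  56  71
  62  53  55  57  35  21  22  20]
```

View pics/c5.png

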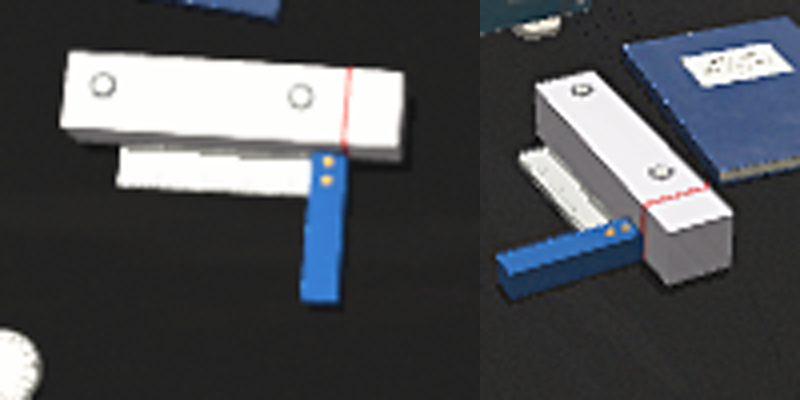

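The square lies by the face with its heel at the red line: top crop (348,150), side crop (642,215). The blade measures about 0.6° off the block, so the tip gap may be 1–2 mm, which is too close to the limit. I'll nudge the blade's inner edge, about midway between heel and tip, with the shut fingers.

Emit:
servo_tool --pt "0 40 -15 0 0" --pt "0 40 -15 0 0" --pt "0 40 -15 0 0" --pt "0 40 -15 0 0" --pt "0 28 -10 0 0" --pt "0 0 0 0 0" --pt "0 0 0 30 0" --pt "0 0 0 30 0" --pt "0 0 0 25 0" --pt "0 0 0 12 0" --pt "0 0 0 4 0" --pt "0 0 0 0 0"

```text
t: 21.75
tool_pos: [0.5677, 0.1222, 0.005]
tool_rot: [-3.14, 0.097, -0.002]
contact_force: [-0.4, -0.1, 0.2]
opening: 0.0004
grip_force: 0.0
```

Emit:
servo_tool --pt "0 8 0 0 0" --pt "0 6 0 0 0" --pt "0 4 0 0 0" --pt "0 2 0 0 0" --pt "0 0 0 0 0"

```text
t: 22.38
tool_pos: [0.5871, 0.121, 0.0043]
tool_rot: [3.14, -0.097, -0.0]
contact_force: [0.8, -0.2, 0.4]
opening: 0.0
grip_force: 0.0
```

Emit:
servo_tool --pt "0 2 0 0 0" --pt "0 1 0 0 0" --pt "0 0 0 0 0"

```text
t: 22.75
tool_pos: [0.5901, 0.1208, 0.0043]
tool_rot: [3.14, -0.097, -0.0]
contact_force: [-0.6, 0.3, 0.1]
opening: 0.0
grip_force: 0.0
```

Emit:
servo_tool --pt "0 1 0 0 0" --pt "0 0 0 0 0"

```text
t: 23.0
tool_pos: [0.5911, 0.1208, 0.0043]
tool_rot: [-3.14, 0.097, -0.0]
contact_force: [0.2, -0.3, -0.7]
opening: -0.0002
grip_force: 0.0
```

Emit:
servo_tool --pt "0 1 0 0 0" --pt "0 0 0 0 0"

```text
t: 23.25
tool_pos: [0.5921, 0.1207, 0.0043]
tool_rot: [3.14, -0.097, 0.0]
contact_force: [-0.4, 0.1, 1.4]
opening: 0.0001
grip_force: 0.0
```

Emit:
servo_tool --pt "0 1 0 0 0" --pt "0 0 0 0 0"

```text
t: 23.5
tool_pos: [0.5932, 0.1206, 0.0044]
tool_rot: [3.14, -0.097, 0.0]
contact_force: [-0.3, 0.3, -0.1]
opening: -0.0001
grip_force: 0.0
```

Emit:
servo_tool --pt "0 1 0 0 0" --pt "0 0 0 0 0"

```text
t: 23.75
tool_pos: [0.5942, 0.1206, 0.0043]
tool_rot: [-3.14, 0.097, -0.0]
contact_force: [-0.3, 0.3, -0.2]
opening: -0.0004
grip_force: 0.0
```

Emit:
servo_tool --pt "0 1 0 0 0" --pt "0 0 0 0 0"

```text
t: 24.0
tool_pos: [0.5951, 0.1205, 0.0043]
tool_rot: [3.14, -0.097, 0.0]
contact_force: [0.0, 0.2, 1.1]
opening: -0.0002
grip_force: 0.0
```

Emit:
servo_tool --pt "0 1 0 0 0" --pt "0 0 0 0 0"

```text
t: 24.25
tool_pos: [0.596, 0.1205, 0.0043]
tool_rot: [-3.14, 0.097, 0.001]
contact_force: [-0.8, -0.1, -0.3]
opening: 0.0001
grip_force: 0.2
```

Emit:
servo_tool --pt "0 1 0 0 0" --pt "0 0 0 0 0"

```text
t: 24.5
tool_pos: [0.5968, 0.1205, 0.0042]
tool_rot: [-3.14, 0.097, 0.001]
contact_force: [-2.1, 0.8, 1.3]
opening: 0.0001
grip_force: 0.8
```

Emit:
servo_tool --pt "0 1 0 0 0" --pt "0 0 0 0 0"

```text
t: 24.75
tool_pos: [0.597, 0.1204, 0.0041]
tool_rot: [3.14, -0.097, -0.005]
contact_force: [-6.1, 0.8, 4.0]
opening: 0.0002
grip_force: 2.7
```

```bash
python3 - <<'E'
from h import *
cv2.imwrite("pics/top6.png",get_image("top")[:,:,::-1]); a=get_image("side")[:,:,::-1]
for f in("pics/top5.png","pics/top6.png"): print(cv2.imread(f).astype(int)[157:178,161:165,2].mean(1).round())
cv2.imwrite("pics/c6.png",cv2.resize(a[120:200,210:310],None,fx=6,fy=6,interpolation=cv2.INTER_CUBIC))
E
```

```text
[234. 107. 108.  98. 130. 179. 245. 254. 254. 254. 254. 254. 253. 251.
 198.  45.  36.  37.  38.  38.  38.]
[133. 129. 126. 120. 117. 113. 108. 101.  95.  88.  78.  70.  68.  78.
  77.  68.  55.  42.  36.  35.  35.]
```

View pics/c6.png

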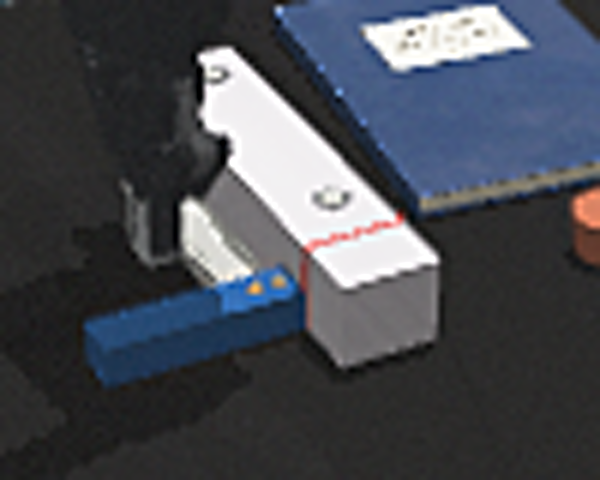

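The fingers press on the blade at side crop (185,240), the force has risen to 6 N and the tool has stopped, so the blade is seated. I'll press a little more, back off and measure.

Emit:
servo_tool --pt "0 1 0 0 0" --pt "0 0 0 0 0" --pt "0 -5 0 0 0" --pt "0 -15 0 0 0" --pt "0 0 0 -40 0" --pt "0 -40 0 -50 0" --pt "0 -60 0 0 0" --pt "0 -60 0 0 0" --pt "0 -30 0 0 0" --pt "0 0 0 0 0"

```text
t: 26.1
tool_pos: [0.3883, 0.1333, 0.0923]
tool_rot: [-3.14, 0.095, -0.001]
contact_force: [0.7, -0.5, -0.1]
opening: 0.0002
grip_force: 0.0
```

```bash
python3 - <<'E'
from h import *
cv2.imwrite("pics/top7.png",get_image("top")[:,:,::-1])
E
for f in 5 7; do python3 - pics/top$f.png <<'E'
from e import *
t=cv2.imread(sys.argv[1]);h=cv2.cvtColor(t,cv2.COLOR_BGR2HSV).astype(int);H,S,V=h[...,0],h[...,1],h[...,2]
m=((H>95)&(H<125)&(S>120)&(V>90)); m[:, :190]=0;m[:155]=0;m[:,235:]=0;m[225:]=0
ys,xs=np.nonzero(m);r=cv2.minAreaRect(cast("top",np.c_[xs,ys],.022).astype(np.float32)*1000);print(r[2],cv2.boxPoints(r).round(1).tolist())
print("blade inner");edge(2,162,200,165,182,.008,128,True)
print("front top");edge(2,150,212,150,164,.045,190,True)
print(g[156:178,161:165,2].mean(1).round())
E
done; python3 -c "
from station import *;o=get_obs();print(o['t'],o['tool_pos'],o['contact_force'])"
```

```text
87.27828979492188 [[527.5, 40.29999923706055], [626.2999877929688, 35.599998474121094], [627.5, 61.099998474121094], [528.7000122070312, 65.80000305175781]]
blade inner
angle 2.93 x at y=37: 599.0 at y=190: 606.8
front top
angle 3.65 x at y=37: 628.0 at y=190: 637.7
[254. 234. 107. 108.  98. 130. 179. 245. 254. 254. 254. 254. 254. 253.
 251. 198.  45.  36.  37.  38.  38.  38.]
86.59900665283203 [[527.5, 41.20000076293945], [626.4000244140625, 35.29999923706055], [627.9000244140625, 60.79999923706055], [529.0, 66.69999694824219]]
blade inner
angle 3.65 x at y=37: 598.8 at y=190: 608.5
front top
angle 3.65 x at y=37: 628.0 at y=190: 637.7
[254. 234. 107. 108. 124. 148. 179. 246. 254. 254. 254. 254. 254. 253.
 221.  86.  36.  36.  38.  38.  38.  38.]
26.15 [0.3898271  0.13328019 0.09300504] [-0.34076834  0.15443057 -0.02014046]
```

The blade and the face now measure parallel, both at 3.65°. The heel is about 1 mm from the red line and the arm is clear.

```bash
python3 -c "
from station import *;print(finish_job())"
```

```text
the job is handed in; nothing more can be done
None
```

The steel square lies flat with its long edge flush against the block's face and its heel about 1 mm from the red line by camera measurement. The arm is clear, the bulb, beaker and marker were never touched, and the job was handed in at about 26 s of the allowed 67 s (no verdict was returned).

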